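# Set the fume inlet's damper ring to the pegged scale mark and lock it

## Robot

A 6-joint arm with a two-finger parallel gripper is mounted at the origin on a cart in front of the work surface, level with it; the furniture and walls round the work are solid. World frame = base frame: x ahead of the robot, y to its left, z up, the work surface at z = 0. Lengths are in m, angles in rad, forces in N, time in s.
With the tool pointing down it reaches from about 0.25 to 0.8 m from the base axis. Payload 3.9 kg.
Tool frame: the origin (TCP) lies midway between the tips of the shut fingers; the grasp point (between the pads) lies 19 mm behind it; z points along the fingers, x is the direction in which the jaws open and shut, and the axes are right-handed (so a half turn about z gives the same grasp; the last joint's range is limited). The gripper opens to 85 mm and grips with 20 to 120 N. Pads are 22 mm wide; open, the fingers measure 114 mm over their backs; the gripper's body (76 mm by 85 mm) begins 54 mm behind the grasp point. The pads swing forward as they close: fully open they stand 13 mm farther back than shut.
Start: joints at [-1.226, 0.26, -0.138, 1.173, 0, 1.571], TCP at [0.177, -0.494, 0.231] pointing down, gripper open.
Joint ranges: [-2.78, 2.78], [-0.83, 1.72], [-1.28, 1.37], [-1.9, 2.12], [-1.57, 1.48], [-3.14, 3.14]. Speed limits (rad/s): [2.57, 2.57, 3.14, 3.14, 3.14, 3.14].

## Interface

Orientations are given as a unit quaternion [w, x, y, z].
In Python, from bench import bot gives the robot as it stands. The module is installed in compiled form; this text tells all that it offers.
- The arm moves only by the tool play_rows, never from a script. Its argument "motion" is a list that holds one entry, the list of rows, each a list of 6 numbers: the shift along the tool's x, y, z in mm, then the turn, a rotation vector about the tool's x, y, z in degrees. A call has 1 to 20 rows; each row is the pose to reach, as a shift and turn from the pose commanded when the call began, along the tool's axes at that moment; what a row does not reach only later rows make up. A row lasts 1/10 s, in which the tool goes at most 50 mm and 8.59 degrees, less where a joint would pass 70% of its speed; a pose out of reach is approached as far as the arm can. A call with a gripper value outside its range is refused whole. "hand" is the closure, from 0 (fully open) to 1 (shut), set as the call begins (left out, the last holds). The fingers move at their own pace and stop on an object; "grip_force" is the grip in N (left out, the last holds). Time passes only in rows, so rows that repeat a pose let the fingers close. It gives the time, the measured TCP pose, the force and the opening at its end, in the units of the state.
- bot.get_obs(): the state, without advancing time (a new reading comes with each control period).
- bot.snapshot(name): name is "scene" or "top" or "wrist"; returns a dict with "frame" (420x560x3 uint8, blue, green, red), "fx", "fy", "cx", "cy" (pixels), "position" and "orientation" of the camera in the world. Camera axes: x right, y down, z forward; pixel columns grow to the right and rows downward; lengths in m; the calibration is good to about 2 mm. A picture is of the moment at which its call begins. There is no depth.
- bot.sign_off(): hands the job in, once; it reports no verdict.
The state is a dict: "time": time; "joint_positions": joint angles; "qd": joint speeds; "joint_torque": joint torques, N m; "tcp_pos": TCP position; "tool_rot": TCP orientation; "ft_force": force on the tool from outside, world axes, zero at the start; "wrist_torque": the same for the moment, N m; "width": finger opening in m.
Only numpy, scipy, OpenCV 4.12 (cv2) and the standard library are available. Lean on these libraries where they do the work, as an engineer would, in place of code of your own. Each camera call takes 0.05 s, during which the arm holds its last target.

## Task

Set the damper of the round fume inlet on the bench: with the fingertips, gently push the ring's lever round by its upright tab until its pointer points straight at the scale mark where the round-headed peg stands, and only then push the small locking lever beside it inward against the rim, fully home against its stop. Only push: do not grip or lift anything, and leave the loose things standing around the inlet where they are.

Things in the scene. Friction and masses are not known exactly. Their poses are not given: they have to be found in the camera images.
- inlet: fixed dark-metal round inlet, 204 mm across; origin: centre of its underside on the bench, z up, -x towards its scale (the front, roughly facing the robot). Its flat flange is 20 mm high, with a raised middle 120 mm across and 28 mm high. White scale marks lie on the flange within 55 degrees either side of -x. The ring turns about this body's z axis; seen from above, the locking lever is 100 degrees counter-clockwise round from the middle of the scale (on the -y side)
- ring (a joint): turn of the steel damper ring (108 mm across, top 37 mm high) with its steel lever; rad, 0 = lever and pointer along the inlet's -x (middle of the scale), positive counter-clockwise seen from above, stops at -0.96 and 0.96. It turns stiffly by friction (about 3 N at the tab) and stays where it is left, with no spring
- lever_tab (a point): point on the upright flat tab of the ring's lever, 59 mm from the turning axis and 70 mm above the bench. The tab measures 26 mm radially (46 to 72 mm from the axis), is 7 mm thick along the arc and stands from 36 to 80 mm above the bench; the flat lever bar under it is 14 mm wide with its top at 38 mm and ends in the pointer, whose tip is 81 mm from the axis
- pointer_aim (a point): point on the pointer's line 12 mm beyond its tip, 93 mm from the axis: it lies over the middle of a mark's hole when the pointer points straight at it
- peg: fixed steel setting peg with a ball head 15 mm across, standing 20.5 mm above the flange (top 40.5 mm above the bench), in one of the scale's four main marks; origin at its foot, 93 mm from the ring's axis. The four main marks, 25 and 45 degrees either side of the scale's middle, have a longer white line and a hole; the other three holes hold flush steel plugs 8 mm across. The peg is not to be moved and never touches the lever or its pointer
- lock (a joint): turn of the small steel locking lever; rad, 0 = pointing outward away from the ring, grows counter-clockwise seen from above to 1.35 = fully home at its stop, lying along the rim. It starts open (0 to 0.25), moves stiffly by friction (about 2 N at the tab) and has no spring; ring and locking lever are moved only by being pushed
- lock_pivot (a point): turning axis (vertical) of the locking lever, 36 mm above the bench, 78 mm from the ring's axis
- lock_tab (a point): point on the locking lever's upright flat tab, 46 mm from its pivot and 68 mm above the bench. The tab measures 26 mm along the lever (33 to 59 mm from the pivot), is 7 mm thick and stands from 36 to 76 mm above the bench; the lever bar under it is 12 mm wide, top at 38 mm
- last_top (a point): top of the fixed iron shoe last and shoe left of the inlet, to keep clear of: up to 0.29 m high, standing between x 0.2 and 0.47, y -0.21 and 0 (world). Left of it a fixed press, up to 0.27 m high, x 0.2 to 0.5, y 0 to 0.32
- lamp_shade (a point): middle of the fixed bench lamp's shade, behind and left of the inlet, to keep clear of: it fills x 0.48 to 0.67, y -0.18 to 0, up to 0.35 m high (world); its lamp post and arm, up to 0.40 m high, run from it to the foot at x 0.62, y 0.08. Nothing hangs over the inlet itself
- spool_1: bystander, loose: wooden spool with pale thread, 42 mm across, 55 mm high, standing; origin at its underside; leave it alone
- spool_3: bystander, loose: wooden spool with black thread, 42 mm across, 60 mm high, standing; origin at its underside; leave it alone
- edge_roller: bystander, loose: bare steel edge roller, 27 mm across, 62 mm high, standing on end; origin at its underside; leave it alone
- heel_tap_1: bystander, loose: flat black rubber heel piece, 74x74x9 mm; origin at its underside; leave it alone

How it is judged:
On the way, in this order (a step that is already met when the one before it is completed fails the run):
1. the pointer stands at the pegged mark while the locking lever is still open (horizontal distance between pointer_aim and peg below 0.0035 m and velocity of joint ring between -0.05 and 0.05 rad/s and value of joint lock below 0.4 rad), for 0.2 s.
2. the locking lever is home and the pointer still stands at the mark (horizontal distance between pointer_aim and peg below 0.0035 m and value of joint lock above 1.2 rad), for 0.2 s.
At the end, for the whole second after the job is handed in: The pointer's line passes within 3.5 mm of the middle of the pegged mark (measured at the peg, 93 mm from the axis), the ring is at rest, the locking lever is home (1.2 rad or more of 1.35), and no bystander has moved by more than 20 mm (all of step 2 and velocity of joint ring between -0.05 and 0.05 rad/s and distance of each of spool_1, spool_3, edge_roller, heel_tap_1 from where it was at the start of the episode below 0.02 m); the robot touches nothing.
It fails at once if the ring's lever is gripped or pushed hard (over 25 N) (contact force between the fingers and ring above 25 N).
It fails at once if the locking lever is gripped or pushed hard (over 25 N) (contact force between the fingers and lock above 25 N).
It fails at once if a loose thing round the inlet is knocked, lifted or carried (over 20 mm) (distance of any of spool_1, spool_3, edge_roller, heel_tap_1 from where it was at the start of the episode above 0.02 m).
It also fails if it takes over 54 s, if anything falls off the work surface, if the arm or the gripper's body presses on something with over 40 N, if the wrist force passes 120 N, or if a joint passes its speed limit or range.

## Working session

There is one attempt and no reset: what is moved stays moved. The work goes in short steps, Python scripts to look and compute and a tool call to move; the robot and the scene stay as the last step left them, time stands still between calls to the robot, and variables do not carry over. Pictures are saved under pics/ and viewed, and the job is handed in when it is done.

Besides the shell and the picture viewer there is one more tool, called after "Request:" as name(argument=value, ...), one argument or row to a line, values as JSON. play_rows: Moves the arm, as the interface text tells. Its arguments: {"type":"object","properties":{"motion":{"type":"array","items":{"type":"array","items":{"type":"array","items":{"type":"number"}}}},"hand":{"type":"number"},"grip_force":{"type":"number"}},"required":["motion"]}

```bash
mkdir -p pics; cat > h.py <<'E'
from bench import bot
import numpy as np, cv2, json
from scipy.spatial.transform import Rotation as R
def q2r(q): return R.from_quat([q[1],q[2],q[3],q[0]])
def snap(name,fn):
    s=bot.snapshot(name); cv2.imwrite('pics/'+fn+'.png',s['frame'])
    np.save('pics/'+fn+'.npy',s,allow_pickle=True); return s
def load(fn): return np.load('pics/'+fn+'.npy',allow_pickle=True).item()
def ray(s,u,v):
    d=np.array([(u-s['cx'])/s['fx'],(v-s['cy'])/s['fy'],1.]); return np.array(s['position']),q2r(s['orientation']).apply(d)
def onz(s,u,v,z):
    p,d=ray(s,u,v); return p+d*(z-p[2])/d[2]
def proj(s,P):
    c=q2r(s['orientation']).inv().apply(np.array(P)-s['position']); return c[0]/c[2]*s['fx']+s['cx'],c[1]/c[2]*s['fy']+s['cy']
E
python3 - <<'E'
from h import *
for n in ['scene','top','wrist']:
    s=snap(n,n+'0'); print(n,s['position'],s['orientation'],s['fx'],s['cx'],s['cy'])
print(bot.get_obs())
E
```

```text
scene [ 0.21698816 -0.94955607  0.62239709] [-0.47930316  0.84267763 -0.21764824  0.11310232] 421.8316435292786 277.57582493155894 205.0145252530799
top [ 0.36386116 -0.33445932  1.17813829] [-0.06367192  0.7044576  -0.70395685  0.06426609] 489.00620397908887 277.4153678359174 214.23051635535535
wrist [ 0.25520534 -0.46504749  0.37319607] [ 0.13088146  0.80741928 -0.5676015  -0.09366256] 323.6667746695222 277.38822775733723 207.96462926617673
{'time': 0.15, 'joint_positions': array([-1.22600526e+00,  2.60538950e-01, -1.39071232e-01,  1.17270200e+00,
       -4.28587139e-05,  1.57079944e+00]), 'qd': array([ 0.00047631, -0.00188332,  0.00469574, -0.0016329 ,  0.0007914 ,
        0.0006921 ]), 'joint_torque': array([-4.93238986e-04, -4.06005657e+01,  2.54166555e+01,  1.26783192e-02,
       -3.17300123e-05, -4.60530259e-06]), 'tcp_pos': array([ 0.1772602 , -0.49361376,  0.23065363]), 'tool_rot': array([-4.18527025e-04,  8.17923095e-01, -5.75327069e-01, -6.32257078e-04]), 'ft_force': array([ 0.65407374, -0.66206871,  1.59184485]), 'wrist_torque': array([ 0.00957342, -0.0226024 , -0.02955899]), 'width': 0.08529545868208444}
```

View pics/scene0.png

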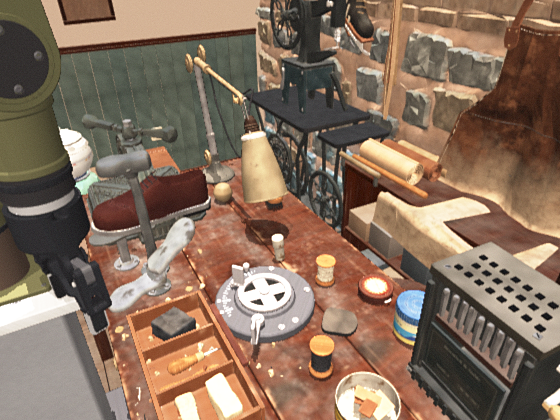

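View pics/top0.png

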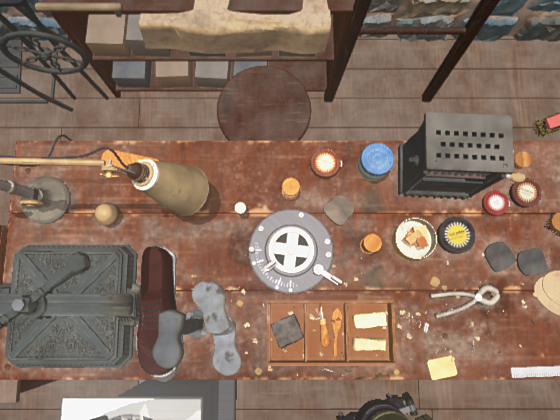

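View pics/wrist0.png

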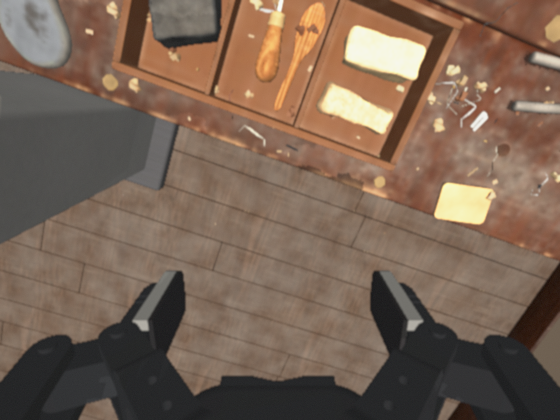

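The top view shows the inlet centred at about (290,250). One lever is at about (325,272) and another piece is near (268,255). I'll enlarge both views.

```bash
python3 - <<'E'
from h import *
a=cv2.imread('pics/top0.png')[165:305,215:400]; cv2.imwrite('pics/t0z.png',cv2.resize(a,None,fx=4.2,fy=4.2,interpolation=cv2.INTER_CUBIC))
a=cv2.imread('pics/scene0.png')[225:385,200:370]; cv2.imwrite('pics/s0z.png',cv2.resize(a,None,fx=3.7,fy=3.7,interpolation=cv2.INTER_CUBIC))
E
```

```text
(no output)
```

View pics/t0z.png

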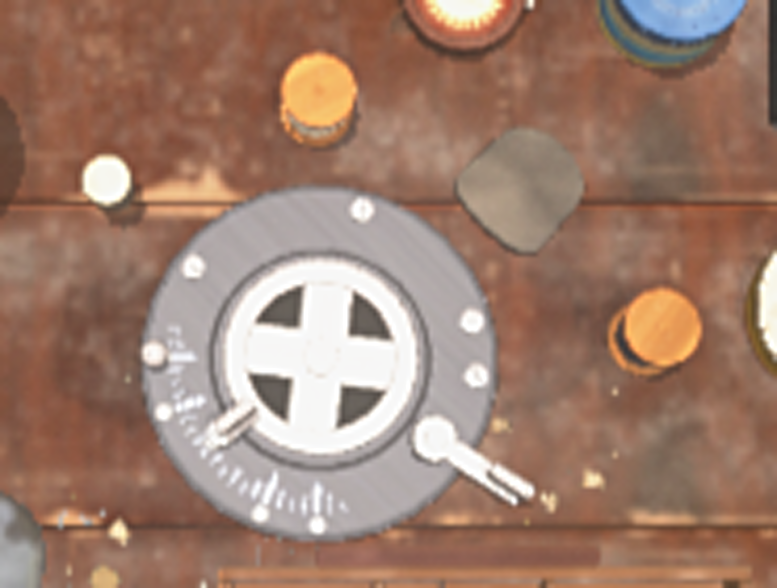

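View pics/s0z.png

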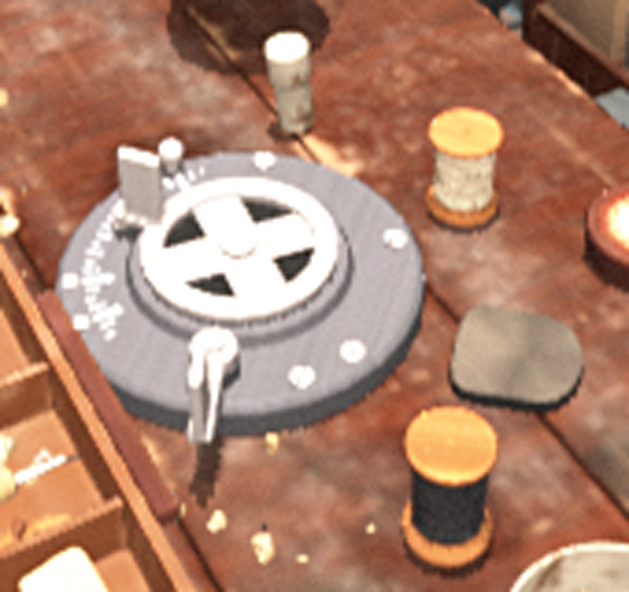

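```bash
python3 - <<'E'
from h import *
from scipy.optimize import least_squares
s=load('top0'); z=lambda x,y,h: onz(s,215+(x+.5)/4.2-.5,165+(y+.5)/4.2-.5,h)
# flange edge by manual points z=0.02
E=[(320,187),(320,539),(145,355),(496,350),(196,233),(440,235),(200,480),(430,490)]
P=np.array([z(*e,.02)[:2] for e in E])
f=least_squares(lambda p:np.hypot(*(P-p[:2]).T)-p[2],[.45,-.33,.1]); print('flange',f.x,f.fun*1e3)
# ring outer z=.037
C=f.x[:2]
for n,(e,h) in dict(peg=((153,352),.033),m25=((163,411),.02),p25=((261,514),.02),p45=((318,526),.02),lockp=((434,438),.038),locktip=((524,497),.076),locktab_in=((490,470),.076),tabout=((215,437),.08),tabin=((255,403),.08),ring=((320,355),.037),hub=((321,357),.037),spool3=((660,328),.06),tap=((521,192),.009),spool1=((318,92),.055),roller=((107,180),.062)).items():
    p=z(*e,h); d=p[:2]-C; print(n,p.round(4),'r',np.hypot(*d).round(4),'ang',np.degrees(np.arctan2(d[1],d[0])).round(1))
E
```

```text
flange [ 0.49063684 -0.36710047  0.09875194] [-0.86479061  3.02383093  0.12225839  1.1458011   1.30417717 -0.41524997
 -2.20800637 -2.10802063]
peg [ 0.4919 -0.2734  0.033 ] r 0.0937 ang 89.2
m25 [ 0.46   -0.2787  0.02  ] r 0.0936 ang 109.1
p25 [ 0.4026 -0.3339  0.02  ] r 0.0941 ang 159.4
p45 [ 0.396  -0.3657  0.02  ] r 0.0946 ang 179.2
lockp [ 0.4437 -0.4296  0.038 ] r 0.0782 ang -126.9
locktip [ 0.4098 -0.4739  0.076 ] r 0.1339 ang -127.1
locktab_in [ 0.424 -0.456  0.076] r 0.1111 ang -126.8
tabout [ 0.4412 -0.3094  0.08  ] r 0.076 ang 130.6
tabin [ 0.4593 -0.3307  0.08  ] r 0.048 ang 130.7
ring [ 0.4898 -0.3668  0.037 ] r 0.0009 ang 158.5
hub [ 0.4887 -0.3673  0.037 ] r 0.002 ang -173.3
spool3 [ 0.5022 -0.5524  0.06  ] r 0.1857 ang -86.4
tap [ 0.5878 -0.4845  0.009 ] r 0.1524 ang -50.4
spool1 [ 0.6361 -0.3658  0.055 ] r 0.1455 ang 0.5
roller [ 0.5842 -0.2485  0.062 ] r 0.1511 ang 51.7
```

The geometry checks out: holes at r≈93–94 mm, lock pivot at 78 mm, lock at 0 and ring at about −3.5°. The peg is in the −45° mark. Next I'll plan the approach.

```bash
cat >> h.py <<'E'
def rows(wps):
    """wps: list of (x,y,z,yaw_deg of tool x); tool straight down. relative to present measured pose"""
    o=bot.get_obs(); p=o['tcp_pos']; r=q2r(o['tool_rot']); out=[]
    for x,y,z,a in wps:
        c,sn=np.cos(np.radians(a)),np.sin(np.radians(a))
        T=R.from_matrix(np.array([[c,sn,0],[sn,-c,0],[0,0,-1]]))
        out.append(list((r.inv().apply(np.array([x,y,z])-p)*1e3).round(1)+0.)+list(np.degrees((r.inv()*T).as_rotvec()).round(1)+0.))
    for q in out: print([float(v) for v in q])
def st():
    o=bot.get_obs(); x=q2r(o['tool_rot']).as_matrix()[:,0]; print('t',o['time'],'p',o['tcp_pos'].round(4),'yaw',np.degrees(np.arctan2(x[1],x[0])).round(1),'F',o['ft_force'].round(2),'w',o['width'].round(4),'j',o['joint_positions'].round(3))
E
python3 - <<'E'
from h import *
rows([(.35,-.42,.231,-60),(.427,-.343,.16,-50)])
E
```

```text
[-10.9, -187.5, -0.3, 0.0, 0.1, -10.2]
[-57.2, -286.0, 70.7, 0.0, 0.1, -20.2]
```

Request:
play_rows(
  motion=[
    [[-3,-45,0,0,0,-3],[-6,-90,0,0,0,-6],[-8,-135,0,0,0,-8],[-11,-187,0,0,0,-10],[-11,-187,0,0,0,-10],[-25,-220,15,0,0,-13],[-40,-250,35,0,0,-16],[-57,-286,71,0,0,-20],[-57,-286,71,0,0,-20],[-57,-286,71,0,0,-20],[-57,-286,71,0,0,-20]],
  ],
  hand=1,
  grip_force=20,
)

```text
time: 1.25
tcp_pos: [0.4269, -0.3448, 0.1609]
tool_rot: [0.0, 0.905, -0.425, 0.0]
ft_force: [0.1, 0.4, -0.5]
width: -0.0001
```

```bash
python3 - <<'E'
from h import *
snap('scene','scene1');snap('wrist','wrist1');snap('top','top1'); st()
E
```

```text
Traceback (most recent call last):
  File "h.py", line 24, in st
    o=bot.get_obs(); x=q2r(o['tool_rot']).as_matrix()[:,0]; print('t',o['time'],'p',o['tcp_pos'].round(4),'yaw',np.degrees(np.arctan2(x[1],x[0])).round(1),'F',o['ft_force'].round(2),'w',o['width'].round(4),'j',o['joint_positions'].round(3))
                                                                                                                                                                                          ^^^^^^^^^^^^^^^^
AttributeError: 'float' object has no attribute 'round'
```

View pics/scene1.png

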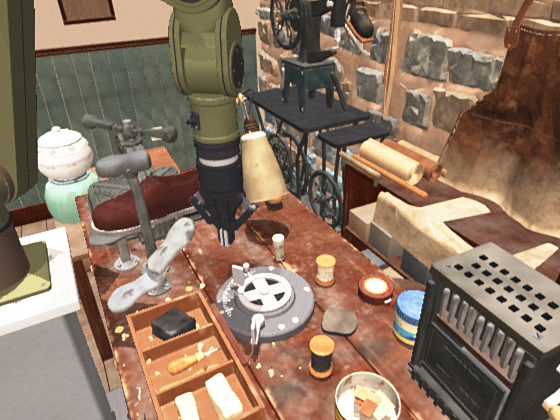

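View pics/wrist1.png

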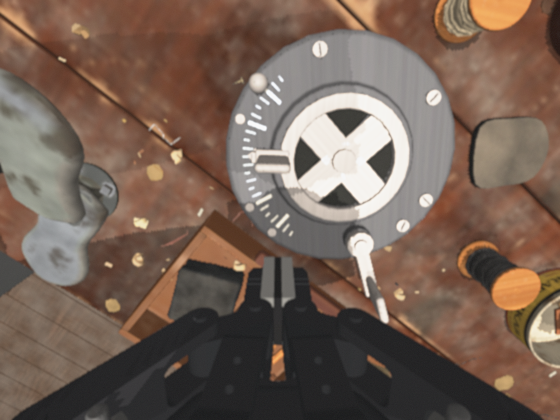

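View pics/top1.png

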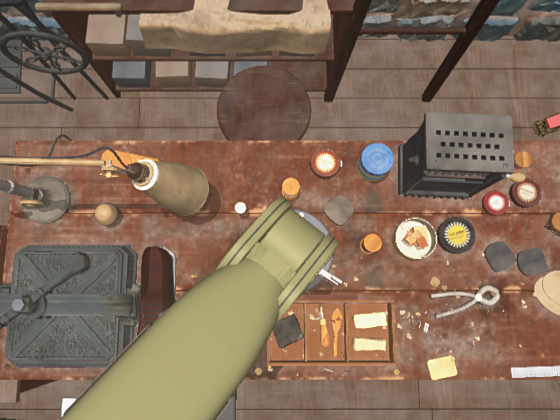

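```bash
sed -i "s/o\['width'\].round(4)/round(float(o['width']),4)/" h.py; python3 - <<'E'
from h import *
st()
s=load('wrist1')
C=np.array([.490,-.367])
for n,(e,h) in dict(peg=((258,82),.033),m25=((240,118),.02),p25=((249,207),.02),p45=((272,232),.02),hub=((344,160),.037),lockp=((360,243),.038),locktip=((385,321),.05),ptip=((249,156),.037),tabout=((257,163),.08),tabin=((289,164),.08)).items():
    p=onz(s,*e,h); d=p[:2]-C; print(n,p.round(4),'r',np.hypot(*d).round(4),'ang',np.degrees(np.arctan2(d[1],d[0])).round(1))
a=s['frame'][60:270,210:420]; cv2.imwrite('pics/w1z.png',cv2.resize(a,None,fx=2.85,fy=2.85,interpolation=cv2.INTER_CUBIC))
rows([(.427,-.343,.049,-49)])
E
```

```text
t 1.4 p [ 0.4272 -0.3453  0.1615] yaw -50.4 F [ 0.51  0.85 -0.05] w 0.0002 j [-0.68   0.338 -0.214  1.017 -0.     1.77 ]
peg [ 0.4914 -0.272   0.033 ] r 0.095 ang 89.2
m25 [ 0.4594 -0.277   0.02  ] r 0.095 ang 108.8
p25 [ 0.4018 -0.3319  0.02  ] r 0.095 ang 158.3
p45 [ 0.396  -0.3641  0.02  ] r 0.094 ang 178.2
hub [ 0.4897 -0.3648  0.037 ] r 0.0022 ang 98.2
lockp [ 0.4442 -0.4272  0.038 ] r 0.0757 ang -127.2
locktip [ 0.4038 -0.4953  0.05  ] r 0.1545 ang -123.9
ptip [ 0.4421 -0.3021  0.037 ] r 0.0807 ang 126.5
tabout [ 0.4496 -0.3077  0.08  ] r 0.0717 ang 124.3
tabin [ 0.4633 -0.3254  0.08  ] r 0.0495 ang 122.7
[-2.1, -1.3, 112.5, 0.0, -0.1, -1.4]
```

View pics/w1z.png

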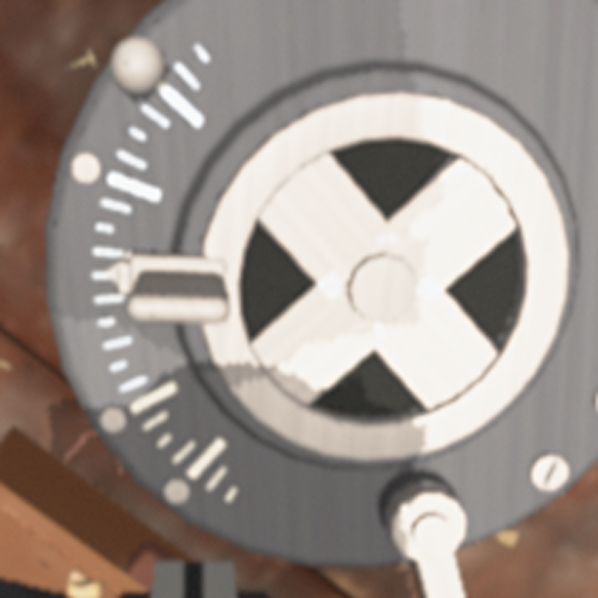

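The wrist view shows the peg at (258,82), the pointer tip at (248,157) and the hub at (344,160), so the lever is at about 128° and the peg at about 89°. I'll descend beside the tab.

Request:
play_rows(
  motion=[
    [[0,0,30,0,0,1],[0,0,60,0,0,2],[0,0,90,0,0,2],[0,0,112,0,0,2],[0,0,112,0,0,2],[0,0,112,0,0,2],[0,0,112,0,0,2]],
  ],
)

```text
time: 2.1
tcp_pos: [0.4284, -0.3452, 0.0501]
tool_rot: [0.0, 0.898, -0.441, 0.002]
ft_force: [0.6, 0.0, 0.6]
width: -0.0001
```

```bash
python3 - <<'E'
from h import *
st()
s=snap('scene','scene2');snap('wrist','wrist2')
a=s['frame'][195:365,190:360]; cv2.imwrite('pics/s2z.png',cv2.resize(a,None,fx=3.5,fy=3.5,interpolation=cv2.INTER_CUBIC))
C=np.array([.490,-.366])
def wp(th,gap,r=59,z=.049):
    t=np.radians(th); c=C+r/1e3*np.array([np.cos(t),np.sin(t)])-(14.5+gap)/1e3*np.array([np.sin(t),-np.cos(t)]); return (*c,z,th-180)
rows([wp(128,5),wp(128,0)]+[wp(t,0) for t in range(126,89,-3)]+[wp(89,0)])
E
```

```text
t 2.1 p [ 0.4284 -0.3452  0.0501] yaw -52.3 F [0.63 0.01 0.64] w -0.0001 j [-0.678  0.438 -0.38   0.749 -0.     1.805]
[-4.6, -16.0, 1.0, 0.0, -0.2, -0.3]
[-4.6, -21.0, 1.0, 0.0, -0.2, -0.3]
[-5.1, -23.1, 1.0, 0.0, -0.2, 1.7]
[-5.6, -26.2, 1.0, -0.1, -0.2, 4.7]
[-6.1, -29.4, 1.0, -0.1, -0.2, 7.7]
[-6.3, -32.5, 1.0, -0.1, -0.2, 10.7]
[-6.4, -35.7, 1.0, -0.1, -0.2, 13.7]
[-6.3, -38.9, 1.0, -0.1, -0.2, 16.7]
[-6.1, -42.1, 1.0, -0.1, -0.2, 19.7]
[-5.7, -45.2, 1.0, -0.1, -0.2, 22.7]
[-5.1, -48.3, 1.0, -0.1, -0.2, 25.7]
[-4.4, -51.4, 1.0, -0.1, -0.2, 28.7]
[-3.5, -54.5, 1.0, -0.1, -0.2, 31.7]
[-2.4, -57.5, 1.0, -0.1, -0.2, 34.7]
[-1.2, -60.4, 1.1, -0.1, -0.2, 37.7]
[-0.7, -61.4, 1.1, -0.1, -0.2, 38.7]
```

View pics/s2z.png

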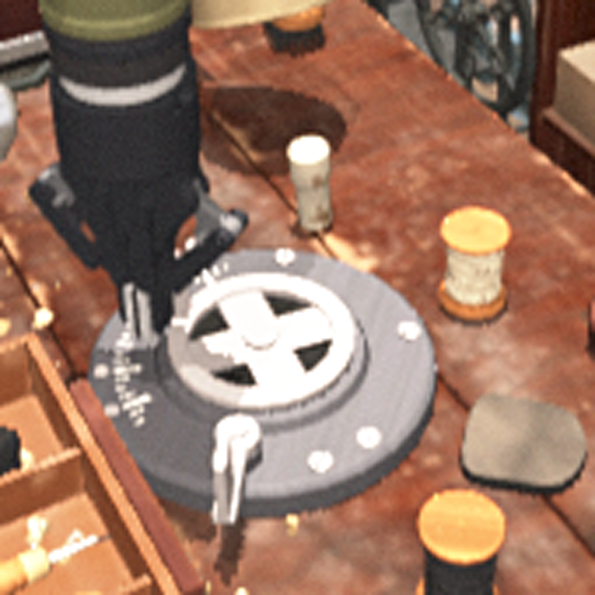

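View pics/wrist2.png

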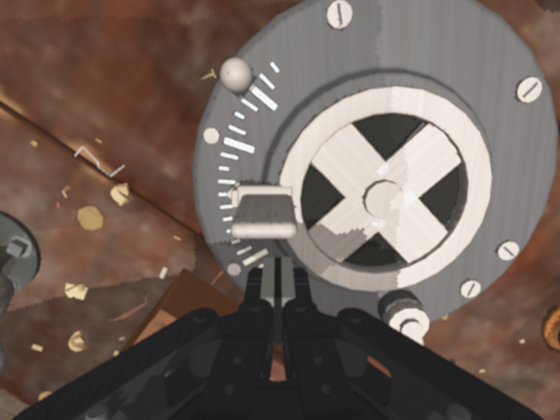

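The wrist view shows the tips clear in front of the tab, whose top edge is near (265,228). I'll make the first push, to about 102°, and then look.

Request:
play_rows(
  motion=[
    [[-4,-10,1,0,0,0],[-4.6,-16,1,0,0,0],[-4.6,-18.5,1,0,0,0],[-4.6,-21,1,0,0,0],[-5,-22.5,1,0,0,1.7],[-5.3,-24,1,0,0,3],[-5.6,-26.2,1,0,0,4.7],[-5.8,-28,1,0,0,6.2],[-6.1,-29.4,1,0,0,7.7],[-6.2,-31,1,0,0,9.2],[-6.3,-32.5,1,0,0,10.7],[-6.4,-34,1,0,0,12.2],[-6.4,-35.7,1,0,0,13.7],[-6.3,-37.3,1,0,0,15.2],[-6.3,-38.9,1,0,0,16.7],[-6.1,-42.1,1,0,0,19.7],[-5.7,-45.2,1,0,0,22.7],[-5.7,-45.2,1,0,0,22.7]],
  ],
)

```text
time: 4.0
tcp_pos: [0.4601, -0.3114, 0.0472]
tool_rot: [-0.0, 0.794, -0.609, 0.0]
ft_force: [-1.2, -2.5, 0.8]
width: 0.0003
```

```bash
python3 - <<'E'
from h import *
st()
s=snap('wrist','wrist3')
C=np.array([.490,-.366])
def wp(th,gap,r=59,z=.049):
    t=np.radians(th); c=C+r/1e3*np.array([np.cos(t),np.sin(t)])-(14.5+gap)/1e3*np.array([np.sin(t),-np.cos(t)]); return (*c,z,th-180)
rows([wp(t,0) for t in (102,99,96,93,91,89)])
E
```

```text
t 4.0 p [ 0.4601 -0.3114  0.0472] yaw -75.0 F [-1.24 -2.5   0.76] w 0.0003 j [-0.595  0.451 -0.367  0.753  0.     2.284]
[1.1, -3.4, -1.9, 0.0, 0.0, 3.1]
[0.6, -6.6, -1.9, 0.0, 0.0, 6.1]
[0.2, -9.7, -1.9, 0.0, 0.0, 9.1]
[0.1, -12.9, -1.9, 0.0, 0.1, 12.1]
[0.0, -15.0, -1.9, 0.0, 0.1, 14.1]
[0.1, -17.2, -1.9, 0.0, 0.1, 16.1]
```

View pics/wrist3.png

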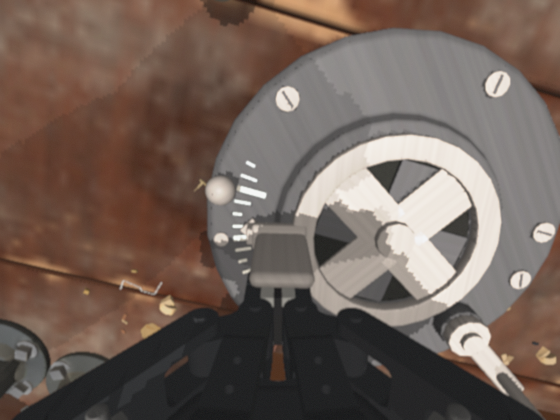

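```bash
python3 - <<'E'
from h import *
s=load('wrist3')
a=s['frame'][140:340,190:430]; cv2.imwrite('pics/w3z.png',cv2.resize(a,None,fx=3.3,fy=3.3,interpolation=cv2.INTER_CUBIC))
E
```

```text
(no output)
```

View pics/w3z.png

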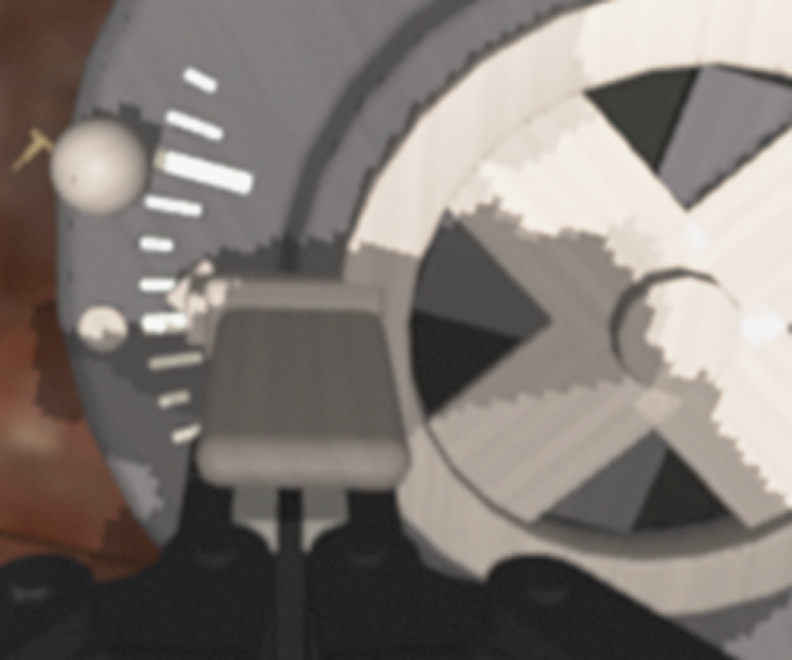

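```bash
cat >> h.py <<'E'
def angs(s,pts,f,ox,oy,hub):
    z=lambda e,h: onz(s,ox+(e[0]+.5)/f-.5,oy+(e[1]+.5)/f-.5,h)
    c=z(hub,.037)[:2]; print('C',c.round(4))
    for n,e,h in pts:
        d=z(e,h)[:2]-c; print(n,z(e,h).round(4),'r',np.hypot(*d).round(4),np.degrees(np.arctan2(d[1],d[0])).round(2))
E
python3 - <<'E'
from h import *
angs(load('wrist3'),[('peg',(98,166),.033),('m25',(102,328),.02),('line45in',(250,183),.02),('line45out',(158,159),.02),('ptip',(172,293),.037)],3.3,190,140,(677,328))
E
```

```text
C [ 0.4899 -0.3649]
peg [ 0.4908 -0.272   0.033 ] r 0.0929 89.43
m25 [ 0.4584 -0.2772  0.02  ] r 0.0932 109.73
line45in [ 0.4904 -0.2955  0.02  ] r 0.0695 89.56
line45out [ 0.4904 -0.2799  0.02  ] r 0.0851 89.61
ptip [ 0.4751 -0.2876  0.037 ] r 0.0787 100.79
```

Request:
play_rows(
  motion=[
    [[0,-1.3,0,0,0,1.2],[0,-2.6,0,0,0,2.4],[0,-4,0,0,0,3.6],[0,-5.3,0,0,0,5],[0,-6.6,0,0,0,6.1],[0,-7.5,0,0,0,7],[0,-8.4,0,0,0,7.8],[0,-8.4,0,0,0,7.8]],
  ],
)

```text
time: 4.85
tcp_pos: [0.4674, -0.3088, 0.0468]
tool_rot: [-0.0, 0.75, -0.661, -0.001]
ft_force: [-4.3, 2.0, -1.0]
width: -0.0001
```

```bash
python3 - <<'E'
from h import *
st()
s=snap('wrist','wrist4')
a=s['frame'][140:340,190:430]; cv2.imwrite('pics/w4z.png',cv2.resize(a,None,fx=3.3,fy=3.3,interpolation=cv2.INTER_CUBIC))
E
```

```text
t 4.85 p [ 0.4674 -0.3088  0.0468] yaw -82.8 F [-4.3   2.   -1.01] w -0.0001 j [-0.584  0.459 -0.353  0.76   0.     2.431]
```

View pics/w4z.png

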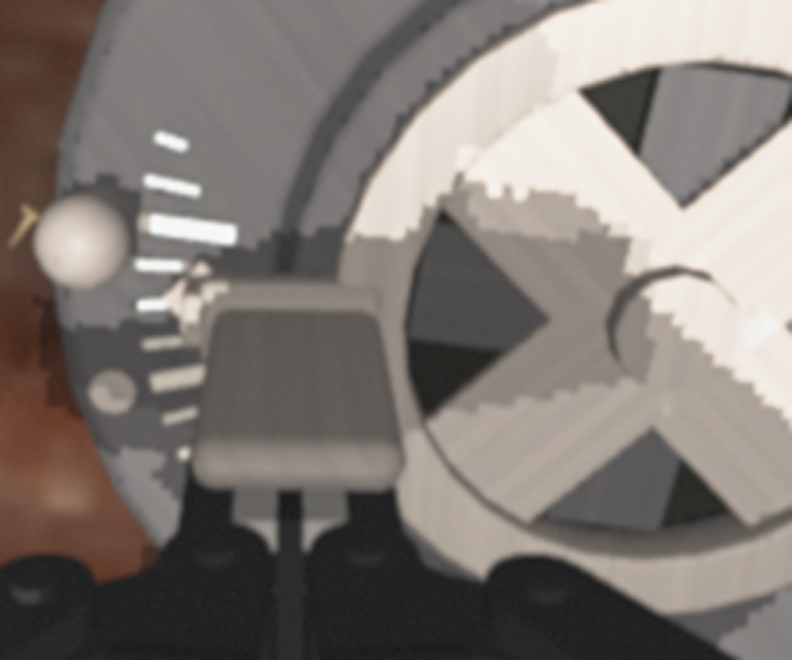

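```bash
python3 - <<'E'
from h import *
angs(load('wrist4'),[('peg',(81,240),.033),('m25',(112,391),.02),('line45in',(237,234),.02),('line45out',(143,224),.02),('ptip',(167,297),.037)],3.3,190,140,(673,327))
E
```

```text
C [ 0.4898 -0.3649]
peg [ 0.4909 -0.2721  0.033 ] r 0.0929 89.31
m25 [ 0.4584 -0.2772  0.02  ] r 0.0931 109.65
line45in [ 0.4904 -0.2958  0.02  ] r 0.0691 89.47
line45out [ 0.4902 -0.28    0.02  ] r 0.0849 89.73
ptip [ 0.4848 -0.2865  0.037 ] r 0.0786 93.64
```

Request:
play_rows(
  motion=[
    [[0,-0.6,0,0,0,0.6],[0,-1.3,0,0,0,1.3],[0,-2,0,0,0,2],[0,-2.6,0,0,0,2.6],[0,-3.2,0,0,0,3.2],[0,-3.7,0,0,0,3.7],[0,-3.7,0,0,0,3.7]],
  ],
)

```text
time: 5.6
tcp_pos: [0.4716, -0.309, 0.0473]
tool_rot: [-0.0, 0.729, -0.685, 0.0]
ft_force: [-3.5, 1.5, -1.3]
width: -0.0003
```

```bash
python3 - <<'E'
from h import *
st()
s=snap('wrist','wrist5')
a=s['frame'][140:340,190:430]; cv2.imwrite('pics/w5z.png',cv2.resize(a,None,fx=3.3,fy=3.3,interpolation=cv2.INTER_CUBIC))
E
```

```text
t 5.6 p [ 0.4716 -0.309   0.0473] yaw -86.5 F [-3.54  1.49 -1.26] w -0.0003 j [-0.58   0.463 -0.345  0.762 -0.     2.5  ]
```

View pics/w5z.png

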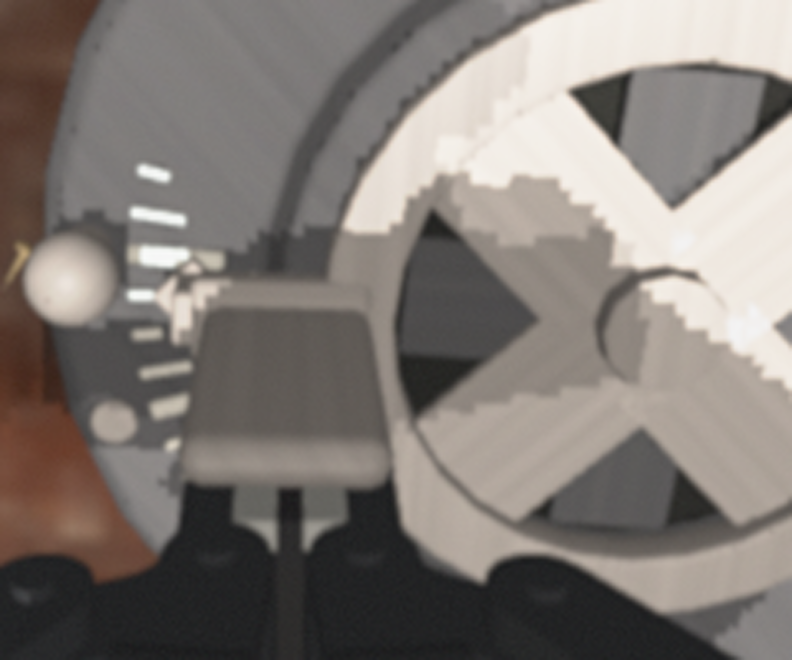

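```bash
python3 - <<'E'
from h import *
angs(load('wrist5'),[('peg',(70,281),.033),('m25',(114,422),.02),('line45out',(128,255),.02),('ptip',(156,296),.037),('tabL',(183,462),.08),('tabR',(390,462),.08)],3.3,190,140,(663,327))
E
```

```text
C [ 0.4899 -0.3652]
peg [ 0.4902 -0.2721  0.033 ] r 0.0931 89.8
m25 [ 0.4582 -0.2773  0.02  ] r 0.0934 109.78
line45out [ 0.4902 -0.2793  0.02  ] r 0.0858 89.74
ptip [ 0.4901 -0.2861  0.037 ] r 0.0791 89.79
tabL [ 0.4873 -0.2945  0.08  ] r 0.0707 92.07
tabR [ 0.4888 -0.3187  0.08  ] r 0.0465 91.28
```

The pointer tip, at (156,296) in the crop, reads 89.8° and the peg also reads 89.8°. The tab's top edge suggests 91–93°, so I'll back off and take a clearer view.

Request:
play_rows(
  motion=[
    [[0,3,0,0,0,0],[0,10,0,0,0,0],[0,20,0,0,0,0],[0,28,-20,0,0,0],[0,28,-60,0,0,0],[0,28,-80,0,0,0],[0,28,-80,0,0,0],[0,28,-80,0,0,0]],
  ],
)

```text
time: 6.45
tcp_pos: [0.4435, -0.3112, 0.1278]
tool_rot: [-0.0, 0.729, -0.685, 0.001]
ft_force: [-0.3, -0.6, -0.2]
width: 0.0
```

```bash
python3 - <<'E'
from h import *
st()
s=snap('wrist','wrist6'); print(s['position'],q2r(s['orientation']).apply([0,0,1]))
a=s['frame'][60:320,150:450]; cv2.imwrite('pics/w6z.png',cv2.resize(a,None,fx=2.6,fy=2.3,interpolation=cv2.INTER_CUBIC) if 0 else cv2.resize(s['frame'][90:310,170:460],None,fx=2.7,fy=2.7,interpolation=cv2.INTER_CUBIC))
E
```

```text
t 6.45 p [ 0.4435 -0.3112  0.1278] yaw -86.5 F [-0.34 -0.58 -0.24] w 0.0 j [-0.612  0.351 -0.288  0.929 -0.     2.468]
[ 0.52579934 -0.30497278  0.27058399] [-0.3158471  -0.01966349 -0.94860632]
```

View pics/w6z.png

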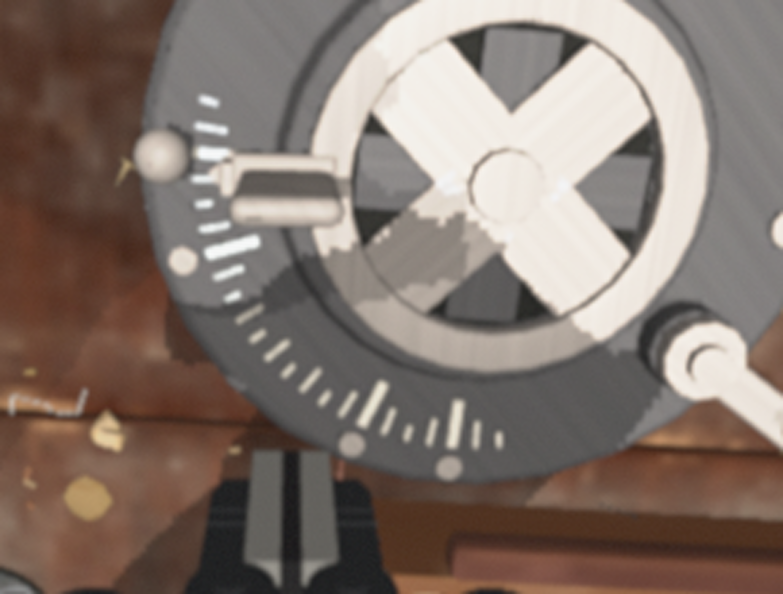

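```bash
python3 - <<'E'
from h import *
s=load('wrist6')
angs(s,[('peg',(161,155),.033),('m25',(182,262),.02),('p25',(351,445),.02),('p45',(449,469),.02),('ptip',(209,175),.037),('bar far in',(335,156),.038),('bar far out',(240,154),.038),('tabL',(233,212),.08),('tabR',(341,213),.08),('lockp',(710,361),.038)],2.7,170,90,(508,187))
# ring outer circle, manual pts at z=.037: inner hole edge
from scipy.optimize import least_squares
z=lambda e,h: onz(s,170+(e[0]+.5)/2.7-.5,90+(e[1]+.5)/2.7-.5,h)[:2]
P=np.array([z(e,.02) for e in [(182,262),(351,445),(449,469)]]+[z((161,155),.033)])
f=least_squares(lambda p:np.hypot(*(P-p).T)-.093,[.49,-.365]); print('C from holes r93',f.x,f.fun*1e3)
a=np.degrees(np.arctan2(*(P-f.x).T[::-1])); print(a, a-np.array([-20,45+25-45+0,0,0])*0)
E
```

```text
C [ 0.489  -0.3657]
peg [ 0.4912 -0.2721  0.033 ] r 0.0936 88.65
m25 [ 0.4582 -0.2769  0.02  ] r 0.0939 109.11
p25 [ 0.4016 -0.3318  0.02  ] r 0.0937 158.85
p45 [ 0.395  -0.3639  0.02  ] r 0.094 178.94
ptip [ 0.4872 -0.2855  0.037 ] r 0.0802 91.24
bar far in [ 0.4945 -0.3186  0.038 ] r 0.0473 83.33
bar far out [ 0.4934 -0.2936  0.038 ] r 0.0722 86.45
tabL [ 0.4865 -0.2946  0.08  ] r 0.0711 91.99
tabR [ 0.4877 -0.3185  0.08  ] r 0.0472 91.48
lockp [ 0.4432 -0.4299  0.038 ] r 0.0788 -125.46
C from holes r93 [ 0.48819655 -0.36504947] [ 0.06302583 -0.22500074  0.19039977  0.01855587]
[108.7833872  159.02549686 179.3000348   88.16873306] [108.7833872  159.02549686 179.3000348   88.16873306]
```

From here the pointer tip, bar edges and tab agree on about 91.7°, while the peg and the three holes agree on about 88.9°. The ring needs roughly 2.7° more (about 2.8 mm at the tab). I'll go back down and push that far.

Request:
play_rows(
  motion=[
    [[0,0,30,0,0,0],[0,0,60,0,0,1],[0,0,80,0,0,2],[0,0,80,0,0,2.7],[0,-10,80,0,0,2.7],[0,-20,80,0,0,2.7],[0,-25,80,0,0,2.7],[0,-27,80,0,0,2.7],[0,-28,80,0,0,2.7],[0,-28.8,80,0,0,2.7],[0,-29.6,80,0,0,2.7],[0,-30.3,80,0,0,2.7],[0,-30.8,80,0,0,2.7],[0,-30.8,80,0,0,2.7]],
  ],
)

```text
time: 7.9
tcp_pos: [0.4738, -0.3087, 0.0473]
tool_rot: [0.0, 0.712, -0.702, -0.0]
ft_force: [-3.7, -0.7, 3.1]
width: 0.0001
```

Request:
play_rows(
  motion=[
    [[0,3,0,0,0,0],[0,10,0,0,0,0],[0,20,0,0,0,0],[0,28,-20,0,0,0],[0,28,-60,0,0,0],[0,28,-80,0,0,0],[0,28,-80,0,0,0],[0,28,-80,0,0,0]],
  ],
)

```text
time: 8.7
tcp_pos: [0.4459, -0.3092, 0.1274]
tool_rot: [-0.0, 0.712, -0.702, 0.0]
ft_force: [-0.5, -0.0, -0.4]
width: -0.0002
```

```bash
python3 - <<'E'
from h import *
st()
s=snap('wrist','wrist7')
cv2.imwrite('pics/w7z.png',cv2.resize(s['frame'][90:310,170:460],None,fx=2.7,fy=2.7,interpolation=cv2.INTER_CUBIC))
E
```

```text
t 8.7 p [ 0.4459 -0.3092  0.1274] yaw -89.2 F [-0.47 -0.01 -0.36] w -0.0002 j [-0.606  0.354 -0.286  0.931  0.     2.52 ]
```

View pics/w7z.png

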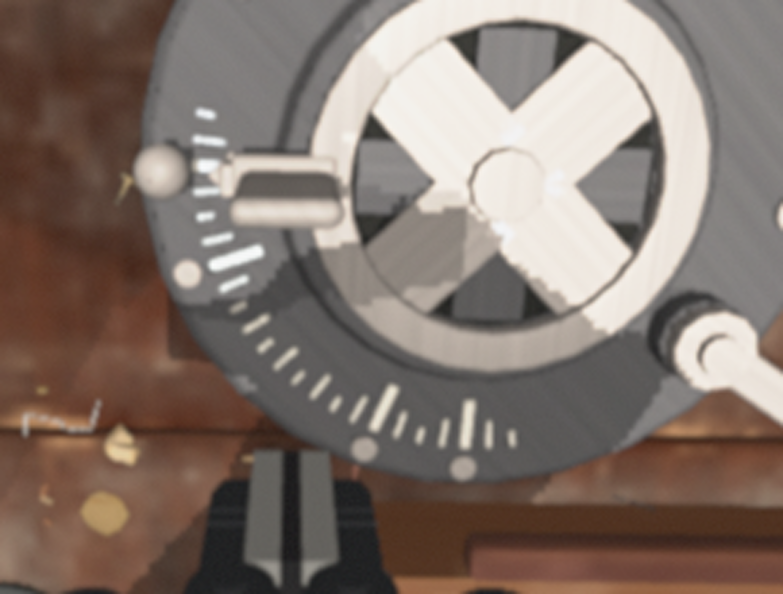

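```bash
python3 - <<'E'
from h import *
s=load('wrist7')
angs(s,[('peg',(160,171),.033),('m25',(188,273),.02),('p25',(364,450),.02),('p45',(462,469),.02),('ptip',(209,175),.037),('bar far in',(335,156),.038),('bar far out',(240,154),.038),('tabL',(231,212),.08),('tabR',(341,213),.08),('lockp',(720,351),.038)],2.7,170,90,(508,186))
E
```

```text
C [ 0.489  -0.3655]
peg [ 0.491  -0.2719  0.033 ] r 0.0936 88.79
m25 [ 0.4588 -0.2773  0.02  ] r 0.0932 108.88
p25 [ 0.4014 -0.3319  0.02  ] r 0.0938 159.02
p45 [ 0.3951 -0.3635  0.02  ] r 0.0939 178.81
ptip [ 0.4907 -0.2855  0.037 ] r 0.08 88.75
bar far in [ 0.4964 -0.3189  0.038 ] r 0.0472 80.96
bar far out [ 0.4965 -0.2939  0.038 ] r 0.072 83.97
tabL [ 0.4896 -0.2942  0.08  ] r 0.0713 89.49
tabR [ 0.4898 -0.3185  0.08  ] r 0.047 89.06
lockp [ 0.4432 -0.4297  0.038 ] r 0.0788 -125.49
```

The pointer now reads about 89.1° (tip 88.75, bar and tab about 89.4) against the peg at 88.8°, under 1 mm apart. Next is the locking lever.

```bash
python3 - <<'E'
from h import *
rows([(.388,-.446,.127,-118)])
E
```

```text
[136.4, 59.3, -0.6, 0.1, 0.0, 28.8]
```

Request:
play_rows(
  motion=[
    [[30,12,0,0,0,7],[60,25,0,0,0,14],[100,45,0,0,0,21],[136,59,0,0,0,28],[136,59,0,0,0,28.8],[136,59,0,0,0,28.8],[136,59,0,0,0,28.8]],
  ],
)

```text
time: 9.45
tcp_pos: [0.3887, -0.4446, 0.126]
tool_rot: [-0.0, -0.516, 0.857, 0.002]
ft_force: [-0.4, 0.1, 0.0]
width: 0.0003
```

```bash
python3 - <<'E'
from h import *
st()
s=snap('wrist','wrist8')
t=snap('top','top8')
cv2.imwrite('pics/t8z.png',cv2.resize(t['frame'][165:305,215:400],None,fx=4.2,fy=4.2,interpolation=cv2.INTER_CUBIC))
E
```

```text
t 9.45 p [ 0.3887 -0.4446  0.126 ] yaw -117.9 F [-0.37  0.09  0.05] w 0.0003 j [-0.853  0.433 -0.16   0.98   0.     2.775]
```

View pics/wrist8.png

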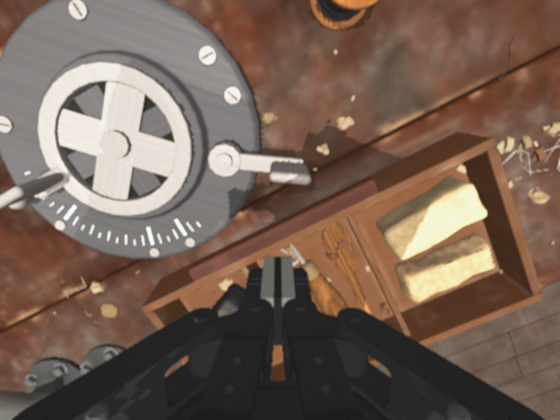

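View pics/t8z.png

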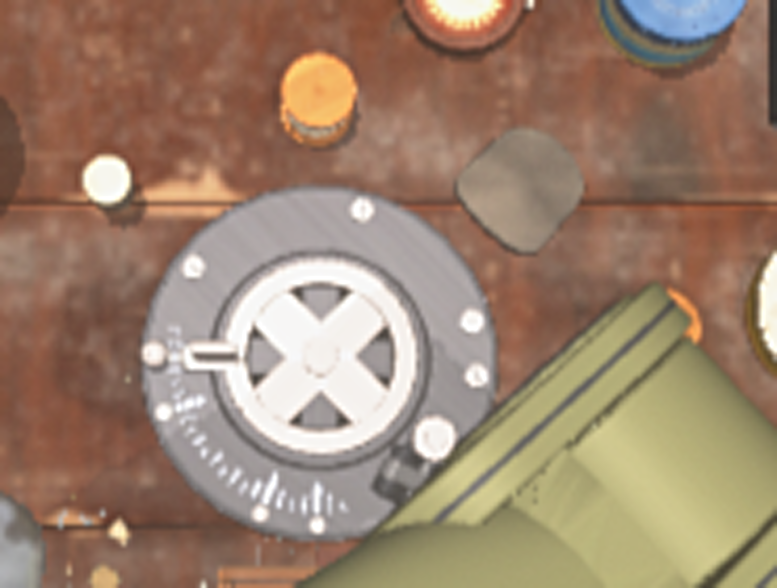

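The top view agrees: hub (321,357), pointer tip (188,355) and peg (153,352) lie on one line. Next, the locking lever's pose from the wrist view.

```bash
python3 - <<'E'
from h import *
s=load('wrist8')
pv=onz(s,225,159,.040); print(pv)
for n,e,h in [('in',(273,178),.076),('out',(309,182),.076),('barfar',(290,158),.038),('barL',(245,154),.038)]:
    p=onz(s,*e,h); d=(p-pv)[:2]; print(n,p.round(4),np.hypot(*d).round(4),np.degrees(np.arctan2(d[1],d[0])).round(1))
cv2.imwrite('pics/w8z.png',cv2.resize(s['frame'][110:230,190:340],None,fx=5,fy=5,interpolation=cv2.INTER_CUBIC))
V=np.array([.4435,-.4298])
def wl(th,gap,r=46,z=.049,dy=0):
    t=np.radians(th); c=V+r/1e3*np.array([np.cos(t),np.sin(t)])-(14.5+gap)/1e3*np.array([-np.sin(t),np.cos(t)]); return (*c,z,th+dy)
print(wl(-126,18)); rows([wl(-126,18,dy=6)])
E
```

```text
[ 0.44370723 -0.42972976  0.04      ]
in [ 0.423  -0.4579  0.076 ] 0.035 -126.4
out [ 0.4105 -0.4762  0.076 ] 0.0571 -125.6
barfar [ 0.4225 -0.4707  0.038 ] 0.0462 -117.4
barL [ 0.44   -0.4437  0.038 ] 0.0145 -105.0
(np.float64(0.3901688260773604), np.float64(-0.44791176104174224), 0.049, -126)
[2.6, -2.4, 77.7, 0.1, 0.0, 2.2]
```

View pics/w8z.png

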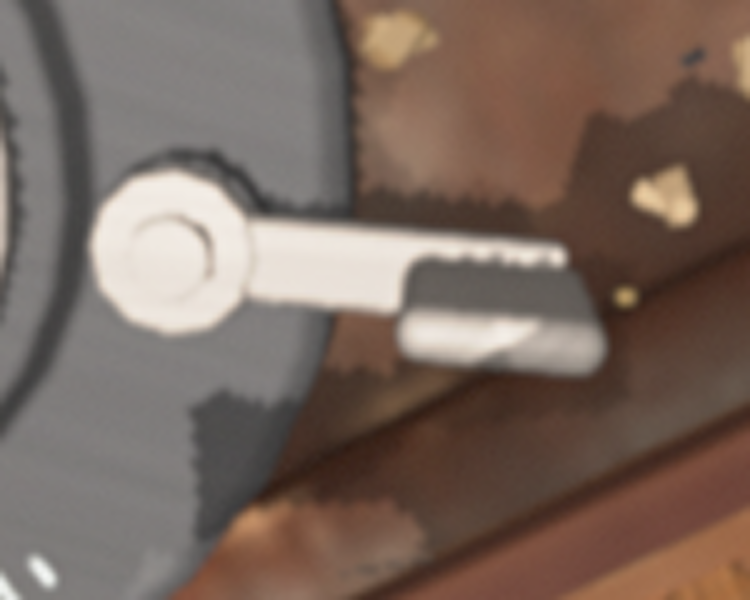

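The locking lever reads −126°, so lock ≈ 0. I'll descend close to the tab with the tip at z=56 mm to stay clear of the tray wall.

```bash
cat >> h.py <<'E'
V=np.array([.4435,-.4298])
def wl(th,gap,r=46,z=.055,dy=0):
    t=np.radians(th); c=V+r/1e3*np.array([np.cos(t),np.sin(t)])-(14.5+gap)/1e3*np.array([-np.sin(t),np.cos(t)]); return (*c,z,th+dy)
E
python3 - <<'E'
from h import *
rows([wl(-126,9,z=.126,dy=2),wl(-126,9,dy=2)])
E
```

```text
[3.8, -11.2, 0.6, 0.1, 0.0, 6.2]
[3.9, -11.3, 71.6, 0.1, 0.0, 6.2]
```

Request:
play_rows(
  motion=[
    [[2,-6,0,0,0,3],[4,-11,0,0,0,6],[4,-11,20,0,0,6],[4,-11,40,0,0,6],[4,-11,55,0,0,6],[4,-11,65,0,0,6],[4,-11,71,0,0,6],[4,-11,71,0,0,6],[4,-11,71,0,0,6]],
  ],
)

```text
time: 10.45
tcp_pos: [0.3975, -0.4549, 0.0569]
tool_rot: [0.0, -0.47, 0.883, -0.0]
ft_force: [-0.5, -0.4, -0.0]
width: -0.0002
```

```bash
python3 - <<'E'
from h import *
st(); snap('wrist','wrist9')
rows([wl(-126,4),wl(-126,0)]+[wl(t,0) for t in range(-123,-64,4)])
E
```

```text
t 10.45 p [ 0.3975 -0.4549  0.0569] yaw -123.9 F [-0.54 -0.38 -0.02] w -0.0002 j [-0.853  0.511 -0.227  0.832  0.     2.881]
[-1.4, -3.8, 2.1, -0.1, 0.0, 2.1]
[-1.2, -7.8, 2.1, -0.1, 0.0, 2.1]
[-0.4, -10.2, 2.1, -0.1, 0.0, -0.9]
[0.4, -13.4, 2.1, -0.1, 0.0, -4.9]
[1.0, -16.7, 2.1, -0.1, 0.0, -8.9]
[1.4, -20.1, 2.1, -0.1, 0.0, -12.9]
[1.6, -23.4, 2.1, -0.1, 0.0, -16.9]
[1.5, -26.8, 2.2, -0.1, 0.0, -20.9]
[1.2, -30.2, 2.2, -0.1, 0.0, -24.9]
[0.6, -33.5, 2.2, -0.1, 0.0, -28.9]
[-0.2, -36.8, 2.2, -0.1, 0.0, -32.9]
[-1.2, -40.0, 2.2, -0.1, 0.0, -36.9]
[-2.4, -43.1, 2.2, -0.1, -0.1, -40.9]
[-3.9, -46.1, 2.2, -0.1, -0.1, -44.9]
[-5.5, -49.1, 2.2, -0.1, -0.1, -48.9]
[-7.4, -51.9, 2.2, -0.1, -0.1, -52.9]
[-9.4, -54.6, 2.2, -0.1, -0.1, -56.9]
```

View pics/wrist9.png

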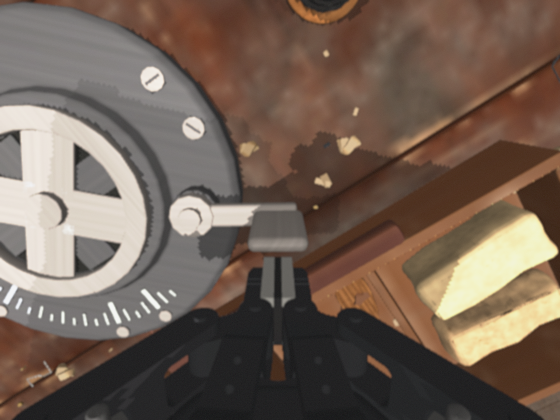

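The tips are centred in front of the lock tab, whose top is at (278,237). I'll push it through the first part of the arc.

Request:
play_rows(
  motion=[
    [[-1.4,-3.8,1,0,0,2],[-1.3,-6,1,0,0,2],[-1.2,-7.8,1,0,0,2],[-0.8,-9,1,0,0,0.6],[-0.4,-10.2,1,0,0,-0.9],[0,-11.8,1,0,0,-2.9],[0.4,-13.4,1,0,0,-4.9],[0.7,-15,1,0,0,-6.9],[1,-16.7,1,0,0,-8.9],[1.2,-18.4,1,0,0,-10.9],[1.4,-20.1,1,0,0,-12.9],[1.5,-21.7,1,0,0,-14.9],[1.6,-23.4,1,0,0,-16.9],[1.5,-26.8,1,0,0,-20.9],[1.2,-30.2,1,0,0,-24.9],[0.6,-33.5,1,0,0,-28.9],[-0.2,-36.8,1,0,0,-32.9],[-1.2,-40,1,0,0,-36.9],[-2.4,-43.1,1,0,0,-40.9],[-2.4,-43.1,1,0,0,-40.9]],
  ],
)

```text
time: 12.5
tcp_pos: [0.4337, -0.4767, 0.0551]
tool_rot: [0.0, 0.749, -0.663, -0.001]
ft_force: [-0.9, -0.2, 1.0]
width: 0.0002
```

```bash
python3 - <<'E'
from h import *
st(); snap('wrist','wrist10')
rows([wl(t,0) for t in range(-83,-45,3)])
E
```

```text
t 12.5 p [ 0.4337 -0.4767  0.0551] yaw -83.0 F [-0.92 -0.22  0.96] w 0.0002 j [-0.832  0.574 -0.113  0.885 -0.     2.187]
[0.7, -0.9, 0.2, 0.0, 0.0, -0.1]
[1.3, -3.3, 0.1, 0.0, 0.0, -3.1]
[1.9, -5.8, 0.1, 0.0, 0.0, -6.1]
[2.3, -8.3, 0.1, 0.0, 0.0, -9.1]
[2.7, -10.8, 0.1, 0.0, 0.0, -12.1]
[2.8, -13.3, 0.1, 0.0, 0.0, -15.1]
[2.9, -15.8, 0.1, 0.0, 0.0, -18.1]
[2.8, -18.4, 0.1, 0.0, 0.0, -21.1]
[2.5, -20.9, 0.1, 0.0, 0.0, -24.1]
[2.2, -23.4, 0.1, 0.0, 0.0, -27.1]
[1.7, -25.9, 0.1, 0.0, 0.0, -30.1]
[1.1, -28.3, 0.1, 0.0, 0.0, -33.1]
[0.4, -30.7, 0.1, 0.0, 0.0, -36.1]
```

View pics/wrist10.png

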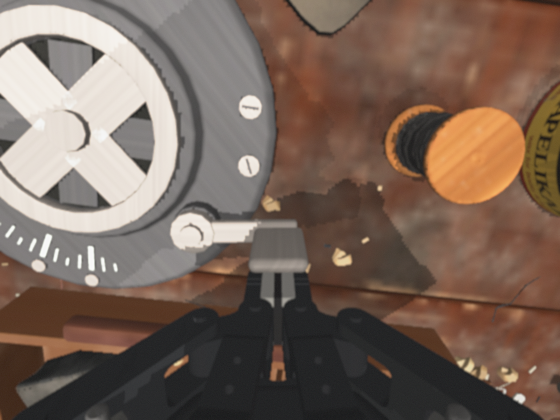

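Request:
play_rows(
  motion=[
    [[1,-2,0,0,0,-1.5],[1.3,-3.3,0,0,0,-3.1],[1.6,-4.5,0,0,0,-4.6],[1.9,-5.8,0,0,0,-6.1],[2.1,-7,0,0,0,-7.6],[2.3,-8.3,0,0,0,-9.1],[2.5,-9.5,0,0,0,-10.6],[2.7,-10.8,0,0,0,-12.1],[2.8,-12,0,0,0,-13.6],[2.8,-13.3,0,0,0,-15.1],[2.9,-14.5,0,0,0,-16.6],[2.9,-15.8,0,0,0,-18.1],[2.8,-17.1,0,0,0,-19.6],[2.8,-18.4,0,0,0,-21.1],[2.6,-19.6,0,0,0,-22.6],[2.5,-20.9,0,0,0,-24.1],[2.4,-22.2,0,0,0,-25.6],[2.2,-23.4,0,0,0,-27.1],[2.2,-23.4,0,0,0,-27.1]],
  ],
)

```text
time: 14.45
tcp_pos: [0.4547, -0.4778, 0.0553]
tool_rot: [0.003, 0.883, -0.469, -0.002]
ft_force: [-9.9, -3.1, 1.2]
width: 0.0003
```

```bash
python3 - <<'E'
from h import *
st(); s=snap('wrist','wrist11')
pv=onz(s,190,232,.04)
rows([wl(t,0) for t in (-54,-52,-51,-50,-49,-48,-47)])
E
```

```text
t 14.45 p [ 0.4547 -0.4778  0.0553] yaw -56.0 F [-9.86 -3.1   1.21] w 0.0003 j [-0.807  0.598 -0.067  0.907 -0.007  1.741]
[0.4, -4.7, 0.3, 0.4, 0.0, -2.0]
[0.8, -6.4, 0.3, 0.4, 0.0, -4.0]
[1.0, -7.2, 0.3, 0.4, 0.0, -5.0]
[1.2, -8.0, 0.3, 0.4, 0.0, -6.0]
[1.3, -8.8, 0.3, 0.4, 0.0, -7.0]
[1.5, -9.7, 0.3, 0.4, 0.1, -8.0]
[1.6, -10.5, 0.3, 0.4, 0.1, -9.0]
```

View pics/wrist11.png

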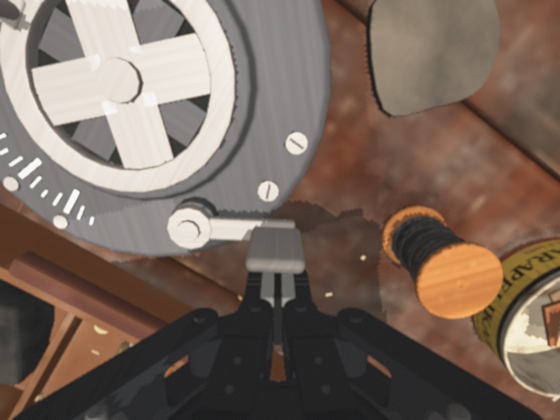

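```bash
python3 - <<'E'
from h import *
s=load('wrist11'); cv2.imwrite('pics/w11z.png',cv2.resize(s['frame'][170:320,150:330],None,fx=4,fy=4,interpolation=cv2.INTER_CUBIC))
E
```

```text
(no output)
```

View pics/w11z.png

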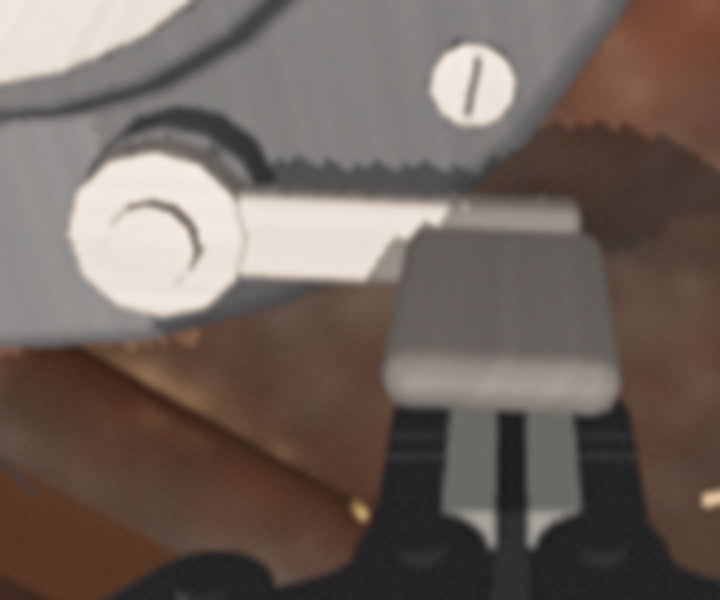

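```bash
python3 - <<'E'
from h import *
s=load('wrist11'); z=lambda e,h: onz(s,150+(e[0]+.5)/4-.5,170+(e[1]+.5)/4-.5,h)
pv=z((157,233),.040)
an=lambda a,b: np.degrees(np.arctan2(*(b-a)[:2][::-1])).round(1)
print('pivot',pv,'far edge',an(z((245,196),.038),z((575,202),.038)),'tab top',an(z((390,378),.076),z((615,385),.076)),'piv-tabmid',an(pv,z((503,381),.076)), np.hypot(*(z((503,381),.076)-pv)[:2]), 'near edge',an(z((245,278),.038),z((390,280),.038)))
print(bot.get_obs()['joint_torque'])
E
```

```text
pivot [ 0.444206   -0.42818038  0.04      ] far edge -57.1 tab top -57.9 piv-tabmid -58.5 0.045732402905673826 near edge -56.8
[ 6.63633585e+00 -5.59928405e+01  2.51216340e+01 -1.75531693e+00
  3.00310381e+00 -4.55122115e-02]
```

The lever reads about −57.5° with a 10 N reaction, while I expected home at about −48.6°. I'll add a small push to see whether it is a rigid stop, watching the force.

Request:
play_rows(
  motion=[
    [[0,-0.4,0,0,0,-0.3],[0.1,-0.8,0,0,0,-0.6],[0.1,-1.2,0,0,0,-0.9],[0.1,-1.2,0,0,0,-0.9]],
  ],
)

```text
time: 14.9
tcp_pos: [0.4548, -0.478, 0.0554]
tool_rot: [0.004, 0.886, -0.463, -0.002]
ft_force: [-12.3, -4.7, 0.7]
width: 0.0002
```

```bash
python3 - <<'E'
from h import *
st(); print(bot.get_obs()['wrist_torque']); s=snap('wrist','wrist12');t=snap('scene','scene12')
cv2.imwrite('pics/s12z.png',cv2.resize(t['frame'][180:380,180:400],None,fx=2.9,fy=2.9,interpolation=cv2.INTER_CUBIC))
E
```

```text
t 14.9 p [ 0.4548 -0.478   0.0554] yaw -55.1 F [-12.27  -4.65   0.71] w 0.0002 j [-0.806  0.598 -0.066  0.908 -0.009  1.727]
[-1.02406584  2.39960195 -0.04677107]
```

View pics/s12z.png

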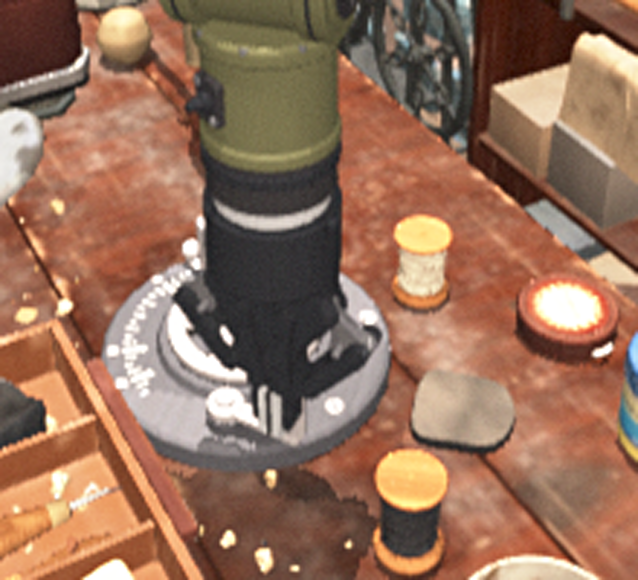

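The lever doesn't yield: 1.2 mm more command gave 0.2 mm of motion and +3 N. The reaction line passes through the tool axis, so it looks like the stop. I'll back off and check the lever angle with a clear top view.

Request:
play_rows(
  motion=[
    [[0,3,0,0,0,0],[0,8,0,0,0,0],[0,18,0,0,0,0],[0,28,0,0,0,0],[0,28,-40,0,0,0],[0,28,-90,0,0,0],[0,60,-110,0,0,0],[0,100,-110,0,0,0],[0,140,-110,0,0,0],[0,170,-110,0,0,0],[0,170,-110,0,0,0],[0,170,-110,0,0,0]],
  ],
)

```text
time: 16.2
tcp_pos: [0.3187, -0.5737, 0.1655]
tool_rot: [-0.0, 0.886, -0.463, 0.001]
ft_force: [0.0, -0.1, -0.3]
width: 0.0003
```

```bash
python3 - <<'E'
from h import *
st(); s=snap('wrist','wrist13');t=snap('top','top13')
cv2.imwrite('pics/t13z.png',cv2.resize(t['frame'][165:305,215:400],None,fx=4.2,fy=4.2,interpolation=cv2.INTER_CUBIC))
E
```

```text
t 16.2 p [ 0.3187 -0.5737  0.1655] yaw -55.1 F [ 0.05 -0.09 -0.32] w 0.0003 j [-1.064e+00  5.160e-01  8.800e-02  1.143e+00  1.000e-03  1.469e+00]
```

View pics/t13z.png

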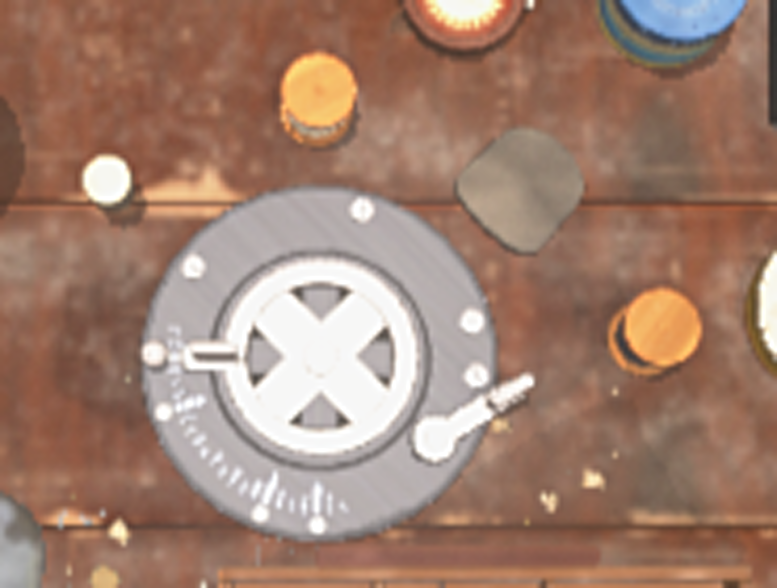

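View pics/wrist13.png

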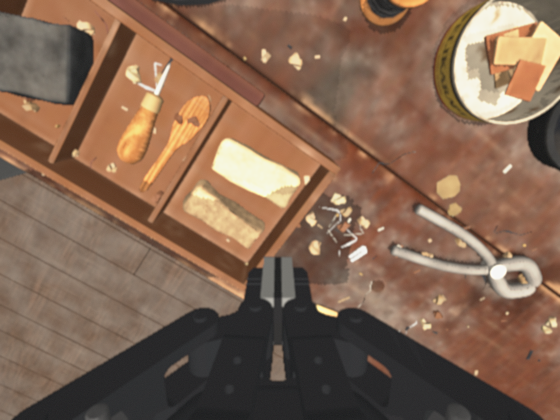

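```bash
python3 - <<'E'
from h import *
for fn in ['top0','top13']:
    s=load(fn); g=s['frame']; 
    # bright mask near lock
    x0,y0,x1,y1=308,245,350,292
    roi=g[y0:y1,x0:x1].astype(int); b=roi.min(2)
    m=(b>170).astype(np.uint8)
    n,l,stt,c=cv2.connectedComponentsWithStats(m)
    for i in range(1,n):
        if stt[i,4]>15: print(fn,i,stt[i]+np.array([x0,y0,0,0,0]),c[i]+[x0,y0])
    cv2.imwrite('pics/z_%s.png'%fn,cv2.resize(g[y0:y1,x0:x1],None,fx=14,fy=12,interpolation=cv2.INTER_CUBIC))
cv2.imwrite('pics/zz.png',np.hstack([cv2.resize(load(f)['frame'][245:292,308:350],None,fx=9,fy=9,interpolation=cv2.INTER_CUBIC) for f in('top0','top13')]))
E
```

```text
top0 1 [308 245   7  21 114] [310.52631579 253.3245614 ]
top0 3 [317 248  11  21  56] [320.82142857 257.98214286]
top0 6 [325 251   7   7  35] [327.97142857 253.82857143]
top0 7 [313 261  29  24 200] [324.25  272.565]
top0 9 [308 269  13  18 101] [311.93069307 278.18811881]
top13 1 [308 245   8  21 122] [310.96721311 254.16393443]
top13 2 [313 245  29  30 384] [323.8984375 258.8359375]
top13 4 [308 269  19  18 139] [313.11510791 277.79856115]
```

View pics/zz.png

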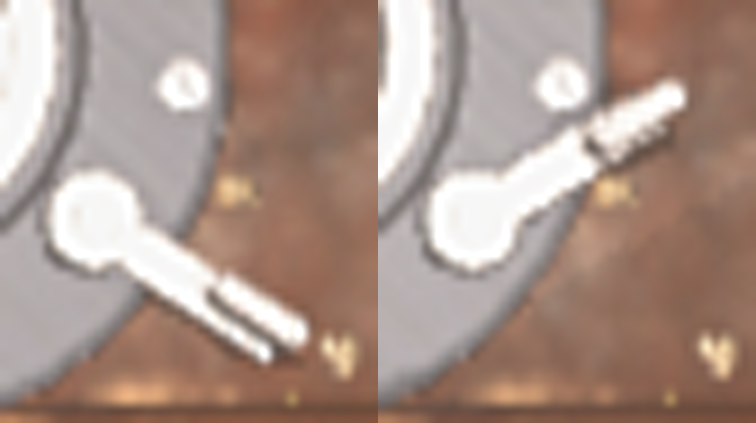

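The top view puts the lever at about −56° now and about −123.5° before, a turn of roughly 1.17 rad. I'll look from close up, then press again at a larger radius.

```bash
python3 - <<'E'
from h import *
print(wl(-57,25,r=48)); rows([wl(-57,25,r=48,z=.13)])
E
```

```text
(np.float64(0.4365151862468771), np.float64(-0.49156942914447394), 0.055, -57)
[0.3, -142.0, 35.5, 0.0, 0.0, 2.0]
```

Request:
play_rows(
  motion=[
    [[0,-40,0,0,0,1],[0,-80,10,0,0,2],[0,-120,30,0,0,2],[0,-135,35,0,0,2],[0,-135,35,0,0,2],[0,-135,35,0,0,2]],
  ],
)

```text
time: 16.9
tcp_pos: [0.4304, -0.4955, 0.1306]
tool_rot: [0.0, 0.879, -0.477, -0.0]
ft_force: [-0.0, -0.4, 1.0]
width: -0.0
```

```bash
python3 - <<'E'
from h import *
st(); s=snap('wrist','wrist14'); print(s['position'])
cv2.imwrite('pics/w14z.png',cv2.resize(s['frame'][60:280,80:380],None,fx=2.6,fy=2.6,interpolation=cv2.INTER_CUBIC))
E
```

```text
t 16.9 p [ 0.4304 -0.4955  0.1306] yaw -57.0 F [-0.04 -0.37  0.98] w -0.0 j [-8.550e-01  5.350e-01  2.900e-02  1.064e+00 -1.000e-03  1.710e+00]
[ 0.49986593 -0.44969376  0.27316573]
```

View pics/w14z.png

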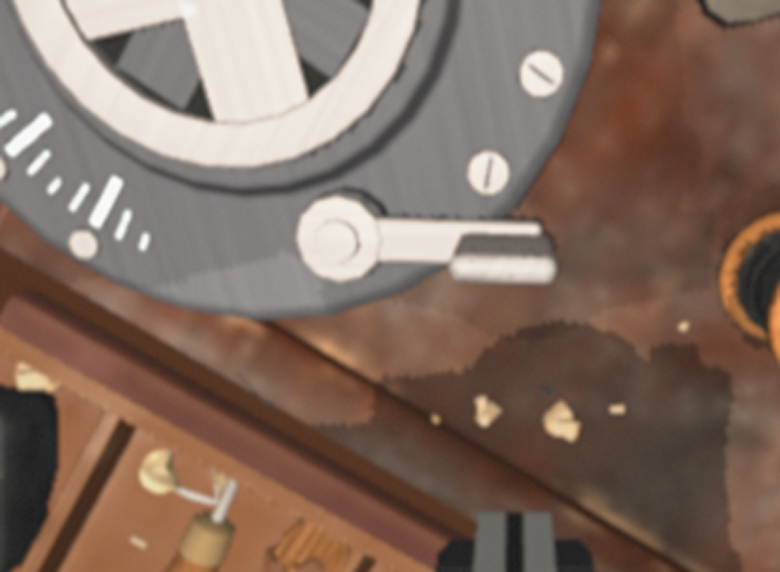

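```bash
python3 - <<'E'
from h import *
s=load('wrist14'); z=lambda e,h: onz(s,80+(e[0]+.5)/2.6-.5,60+(e[1]+.5)/2.6-.5,h)
an=lambda a,b: np.degrees(np.arctan2(*(b-a)[:2][::-1])).round(1)
pv=z((336,238),.040)
print(pv,an(z((390,219),.038),z((540,226),.038)),an(z((380,262),.038),z((450,264),.038)),an(z((455,268),.076),z((552,271),.076)),an(pv,z((504,269),.076)),np.hypot(*(z((504,269),.076)-pv)[:2]),np.hypot(*(z((552,271),.076)-pv)[:2]))
s=load('wrist8'); z=lambda e,h: onz(s,190+(e[0]+.5)/5-.5,110+(e[1]+.5)/5-.5,h)
pv=z((170,250),.040); print(pv,an(z((250,218),.038),z((560,245),.038)),an(z((250,298),.038),z((390,313),.038)),an(z((405,337),.076),z((600,358),.076)),an(pv,z((502,345),.076)))
rows([wl(-56,10,r=50,z=.13),wl(-56,10,r=50,z=.05),wl(-56,0,r=50,z=.05),wl(-53,0,r=50,z=.05)])
E
```

```text
[ 0.4434188 -0.4277021  0.04     ] -59.6 -58.6 -58.7 -59.2 0.046822724064397254 0.05817533127060917
[ 0.4438036  -0.42863121  0.04      ] -122.8 -124.1 -124.1 -124.2
[2.1, -24.0, 1.0, 0.0, -0.1, -1.0]
[2.0, -24.0, 81.0, 0.0, -0.1, -1.0]
[1.8, -34.0, 81.0, 0.0, -0.1, -1.0]
[2.5, -36.7, 80.9, 0.0, -0.1, -4.0]
```

Request:
play_rows(
  motion=[
    [[2,-15,20,0,0,-1],[2,-22,60,0,0,-1],[2,-24,81,0,0,-1],[2,-28,81,0,0,-1],[2,-32,81,0,0,-1],[2,-34,81,0,0,-1],[2,-35,81,0,0,-2],[2.3,-36,81,0,0,-3],[2.5,-36.7,81,0,0,-4],[2.5,-36.7,81,0,0,-4],[2.5,-36.7,81,0,0,-4]],
  ],
)

```text
time: 18.05
tcp_pos: [0.4567, -0.4816, 0.0501]
tool_rot: [0.005, 0.894, -0.449, -0.003]
ft_force: [-12.1, -7.6, -5.3]
width: 0.0001
```

```bash
python3 - <<'E'
from h import *
st(); print(bot.get_obs()['wrist_torque']); s=snap('wrist','wrist15')
cv2.imwrite('pics/w15z.png',cv2.resize(s['frame'][170:320,150:330],None,fx=4,fy=4,interpolation=cv2.INTER_CUBIC))
E
```

```text
t 18.05 p [ 0.4567 -0.4816  0.0501] yaw -53.3 F [-12.14  -7.63  -5.27] w 0.0001 j [-0.806  0.609 -0.061  0.903 -0.011  1.695]
[-1.56926538  2.26331956 -0.06306165]
```

View pics/w15z.png

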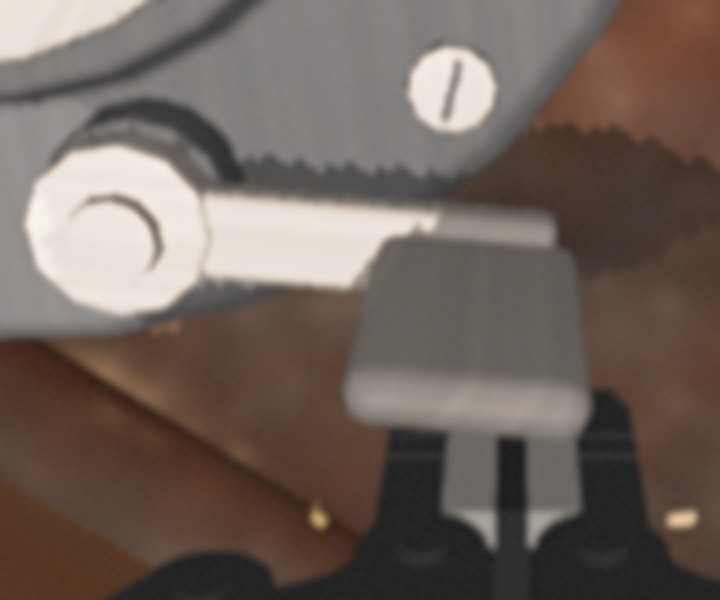

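Pressing at a different radius (about 14 N) the lever stays at the same −58°, so it is against its hard stop. I'll retreat and make the final check.

Request:
play_rows(
  motion=[
    [[0,3,0,0,0,0],[0,8,0,0,0,0],[0,18,0,0,0,0],[0,28,0,0,0,0],[0,28,-40,0,0,0],[0,28,-90,0,0,0],[0,60,-110,0,0,0],[0,100,-110,0,0,0],[0,140,-110,0,0,0],[0,170,-110,0,0,0],[0,170,-110,0,0,0],[0,170,-110,0,0,0]],
  ],
)

```text
time: 19.3
tcp_pos: [0.3256, -0.5807, 0.1599]
tool_rot: [0.0, 0.894, -0.447, 0.001]
ft_force: [-0.3, 1.2, -0.0]
width: 0.0002
```

```bash
python3 - <<'E'
from h import *
st(); t=snap('top','top16'); s=snap('scene','scene16')
cv2.imwrite('pics/t16z.png',cv2.resize(t['frame'][165:305,215:400],None,fx=4.2,fy=4.2,interpolation=cv2.INTER_CUBIC))
a=load('top0')['frame'];d=cv2.absdiff(a,t['frame']).max(2)
for n,(x0,y0,x1,y1) in dict(spool1=(278,172,304,204),spool3=(357,228,386,258),tap=(320,193,358,228),roller=(232,200,252,218)).items(): print(n,(d[y0:y1,x0:x1]>40).sum())
E
```

```text
t 19.3 p [ 0.3256 -0.5807  0.1599] yaw -53.1 F [-0.31  1.2  -0.03] w 0.0002 j [-1.060e+00  5.350e-01  1.070e-01  1.142e+00  1.000e-03  1.438e+00]
spool1 0
spool3 0
tap 0
roller 3
```

View pics/t16z.png

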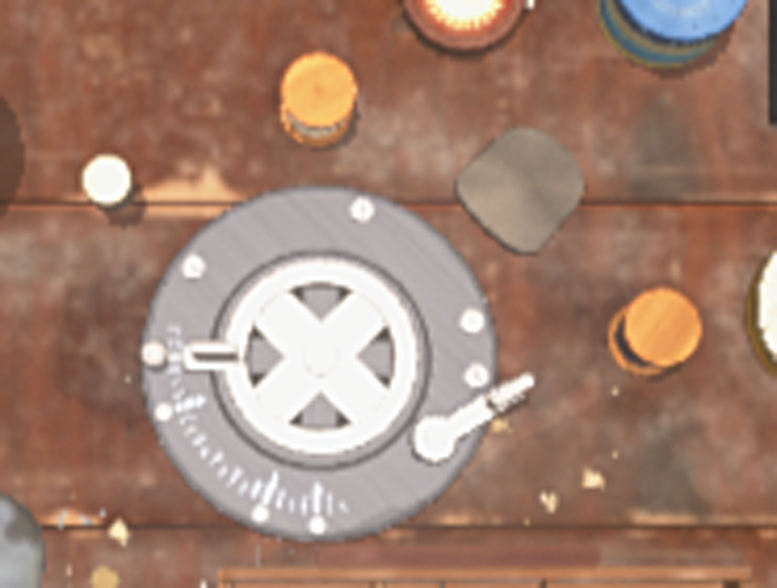

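```bash
python3 - <<'E'
from h import *
angs(load('top16'),[('peg',(153,352),.033),('m25',(163,411),.02),('p45',(318,526),.02),('ptip',(184,356),.037),('tabL',(192,357),.08),('tabR',(238,357),.08)],4.2,215,165,(321,357))
bot.sign_off()
E
```

```text
C [ 0.4887 -0.3673]
peg [ 0.4919 -0.2734  0.033 ] r 0.0939 88.06
m25 [ 0.46   -0.2787  0.02  ] r 0.0931 107.95
p45 [ 0.396  -0.3657  0.02  ] r 0.0927 179.01
ptip [ 0.4892 -0.291   0.037 ] r 0.0764 89.62
tabL [ 0.4839 -0.2969  0.08  ] r 0.0706 93.86
tabR [ 0.484  -0.3216  0.08  ] r 0.046 95.91
the job is handed in; nothing more can be done
```

I pushed the ring's lever round until its pointer stood at the pegged mark. I then pushed the locking lever inward until it stopped moving, backed the arm clear and handed the job in. Whether it passed isn't reported, and two of my checks below don't fully agree.

- **Pointer:** in the close wrist view the pointer tip was at 88.75°, its bar and tab at about 89.3°, and the peg at 88.8°. That puts it under 1 mm off the mark. The coarser top view at the end had the tip at 89.6° and the peg at 88.1°, about 2.5 mm apart. Its tab reading was off by several degrees, and I took that to be height error in that camera. I computed those top-view numbers in the same script that handed the job in, so I didn't act on them.
- **Locking lever:** it turned about 65–68° (1.13–1.18 rad) and then would not move. I pressed it twice, at different points on the tab, with about 13–14 N. The lever stopped at about −58° both times, so I took that as its stop. It disagrees with my estimate of home at about −49° if 0 means exactly outward. On that reading the lever is at only about 1.17–1.23 rad, right around the 1.2 rad needed. The angles fit if the lever started about 0.2 rad closed, which the task allows, but I couldn't confirm that.
- **Forces:** the largest I read at the end of a move was about 15 N at the lock and about 5 N at the ring, against the 25 N limit.
- **Loose things:** the before and after top pictures show no movement of the spools, the edge roller or the heel piece.
- **Time:** the robot clock was at about 19 s of the 54 s allowed.

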